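# First-off check with a bridge gauge, then pack the ball knobs

## Robot

A 6-joint arm with a two-finger parallel gripper is mounted at the origin on the work surface. World frame = base frame: x ahead of the robot, y to its left, z up, the work surface at z = 0. Lengths are in m, angles in rad, forces in N, time in s.
With the tool pointing down it reaches from about 0.3 to 0.825 m from the base axis. Payload 5.4 kg.
Tool frame: the origin (TCP) lies at the very end of the fingers, on their centre line; the grasp point (between the pads) lies 19 mm behind it; z points along the fingers, y is the line along which they close (so a half turn about z gives the same grasp; the last joint's range is limited). The gripper opens to 92 mm and grips with 3 to 60 N. Pads are 20 mm wide; open, the fingers measure 128 mm over their backs; the gripper's body (75 mm by 189 mm) begins 69 mm behind the grasp point.
Start: joints at [-1.37, 0.158, 1.597, -0, 1.386, -0.21], TCP at [0.23, -0.527, 0.215] pointing down, gripper open.
Joint ranges: [-2.91, 2.91], [-0.94, 2.29], [0.18, 2.7], [-1.29, 4.43], [0.17, 2.64], [-3, 3]. Speed limits (rad/s): [2.57, 2.57, 3.14, 3.14, 3.14, 3.14].

## Interface

Orientations are given as a unit quaternion [x, y, z, w].
In Python, from bench import r gives the robot as it stands. The module is installed in compiled form; this text tells all that it offers.
- The arm moves only by the tool send_rows, never from a script. Its arguments are lists of equal length, an entry for each row: "travel": the shift along the world's x, y, z in units of 0.75 m (1.0 is 0.75 m), a list of three; "twist": the turn about the world's z in units of pi rad (1.0 is pi rad); "grip": the opening, from 0 (shut) to 1 (fully open). A call has 1 to 12 rows; each row is the pose to reach, as a shift and turn from the pose commanded when the call began, turning the shorter way round; what a row does not reach only later rows make up. A row lasts 1/10 s, in which the tool goes at most 50 mm and 8.59 degrees, less where a joint would pass 70% of its speed; a pose out of reach is approached as far as the arm can. A call with a number of a shift or a turn outside -1 to 1 is refused whole. A call with a gripper value outside its range is refused whole. The fingers move at their own pace and stop on an object; "newtons" is the grip in N (left out, the last holds). Time passes only in rows, so rows that repeat a pose let the fingers close. It gives the time, the measured TCP pose, the force, the opening and the grip force at its end, in the units of the state.
- r.read_state(): the state, without advancing time (a new reading comes with each control period).
- r.capture(name): name is "side" or "top"; returns the picture (480x640x3 uint8, blue, green, red); there is no depth.
- r.camera_params(name): a dict with "vertical_fov" (degrees; the focal length in pixels is half the picture's height over the tangent of half this angle, whatever the lens; pixels are square), "cx", "cy" (the principal point, pixels), "R" (3x3) and "t" (3): a world point X has camera coordinates R X + t. Camera axes: x right, y down, z forward; pixel columns grow to the right and rows downward; lengths in m; the calibration is good to about 2 mm. A picture is of the moment at which its call begins. camera_params takes no time and is no camera call.
- r.close_job(): hands the job in; it is judged then, once.
The state is a dict: "time_s": time; "q": joint angles; "joint_velocities": joint speeds; "effort": joint torques, N m; "tool_pos": TCP position; "ee_rot": TCP orientation; "ft_force": force on the tool from outside, world axes, zero at the start; "ft_torque": the same for the moment, N m; "gripper_width": finger opening in m; "finger_force": force on a finger pad.
Only numpy, scipy, OpenCV 4.12 (cv2) and the standard library are available. Lean on these libraries where they do the work, as an engineer would, in place of code of your own. Each camera call takes 0.05 s, during which the arm holds its last target. There are 200 camera calls.

## Task

Before packing anything, check the orange sample knob: stand it upright on the post of the steel plate, then set the bridge gauge over it with both feet flat on the plate and let go, so that its sprung foot rests on the knob and reads its height for a moment. Then put the gauge back upright on its green pad, lower the sample gently into the blue tub and lower every black knob from the tray gently into the grey bin, setting them down rather than dropping them. Leave the other things on the bench alone.

Things in the scene. Friction and masses are not known exactly. Their poses are not given: they have to be found in the camera images.
- sample: orange plastic ball knob, the sample: ball 44 mm across with a flat round hub (34 mm across) underneath, 45 mm tall in all, about 70 g. Origin at the ball's centre, 23 mm above the hub's flat face; z points from hub to ball. Stands on its hub in the tray at the start
- knob1: black plastic ball knob: ball 44 mm across with a flat round hub (34 mm across) underneath, 45 mm tall in all, about 70 g. Origin at the ball's centre, 23 mm above the hub's flat face; z points from hub to ball. Stands on its hub at the start, in the tray; 2 to 4 of the five black knobs are present
- knob2: black plastic ball knob: ball 44 mm across with a flat round hub (34 mm across) underneath, 45 mm tall in all, about 70 g. Origin at the ball's centre, 23 mm above the hub's flat face; z points from hub to ball. Stands on its hub at the start, in the tray; 2 to 4 of the five black knobs are present
- knob3: black plastic ball knob: ball 44 mm across with a flat round hub (34 mm across) underneath, 45 mm tall in all, about 70 g. Origin at the ball's centre, 23 mm above the hub's flat face; z points from hub to ball. Stands on its hub at the start, in the tray; 2 to 4 of the five black knobs are present
- knob4: black plastic ball knob: ball 44 mm across with a flat round hub (34 mm across) underneath, 45 mm tall in all, about 70 g. Origin at the ball's centre, 23 mm above the hub's flat face; z points from hub to ball. Stands on its hub at the start, in the tray; 2 to 4 of the five black knobs are present
- knob5: black plastic ball knob: ball 44 mm across with a flat round hub (34 mm across) underneath, 45 mm tall in all, about 70 g. Origin at the ball's centre, 23 mm above the hub's flat face; z points from hub to ball. Stands on its hub at the start, in the tray; 2 to 4 of the five black knobs are present
- tray: fixed shallow plywood tray, 200 mm (x) by 270 mm (y), inner floor 4 mm up, rim only 12 mm high. Origin under its centre
- bin: fixed deep grey open-topped bin, outside 240 mm along its x, 130 mm along its y, 90 mm high, walls and floor 5 mm. Origin at the centre of its underside, z up
- tub: fixed deep round blue tub, open at the top, 132 mm across the rim outside, 90 mm high, walls 4 mm, floor 5 mm. Origin at the centre of its underside, z up
- plate: fixed dark steel gauging plate, 160 by 160 mm, 12 mm thick, lying on the table, with a bright steel post in its middle, 30 mm across and 30 mm tall above the plate. Origin at the centre of its underside, z up
- post_top (a point): centre of the flat top of the post, 42 mm above the table
- gauge: loose aluminium bridge gauge, 0.45 kg, 146 mm tall: foot bars 60 mm long (x), 16 mm wide, at y = +50 and -50 mm; uprights with inner faces at y = +-45 mm; crossbar underside 96 mm up; on top a red handle block 28 mm (x) by 44 mm (y), 110 to 146 mm up. A sprung brass foot, 24 mm across, hangs in the middle. Origin at the centre of the underside, z up. Stands on its pad at the start
- gauge_foot (a joint): travel of the gauge's sprung foot, m: 0 hanging free (foot's face 65 mm above the gauge's underside), grows as the foot is pushed up, stop at 0.022; light spring (about 1 to 2 N). With the sample upright on the post (its top 75 mm above the plate) and the gauge flat on the plate it reads about 0.010
- pad: fixed green plastic pad, the gauge's parking place, 140 mm (x) by 170 mm (y), 4 mm thick. Origin at the centre of its underside
- oiler: small white bottle with a blue cap, 52 mm across, 130 mm tall, standing; a bystander to leave alone. Origin: its own reference point
- driver: screwdriver lying on the bench; a bystander to leave alone. Origin: its own reference point
- rod1: bent steel wire rod, 100 mm long, 6 mm thick, lying beside the tray; a bystander to leave alone. Origin: its own reference point
- rod2: bent steel wire rod, 100 mm long, 6 mm thick, lying at the far side; a bystander to leave alone. Origin: its own reference point
- angle: aluminium angle bracket, 90 mm long, 40 mm high; a bystander to leave alone. Origin: its own reference point
- handwheel: black handwheel, 70 mm across, lying on the bench near the robot; a bystander to leave alone. Origin: its own reference point
Not all that is in view belongs to the job. Leave any pink or turquoise look-alike of the knob2 alone. What is shaped like the knob4 but turquoise is not meant.

How it is judged:
By the outcome, as a careful person would: the job done as asked, in the order asked, and still so for the second after the job is handed in, with the robot touching nothing.
Of knob1, knob2, knob3, knob4, knob5 only 2 to 4 are there at a start; the rules pass over those that are not, and their reading is None.
At some moment in a run one of knob1, knob2, knob3, knob4, knob5 may be knocked a few centimetres aside while the robot is not near it.
It also fails if it takes over 210 s, if anything falls off the work surface, if the arm or the gripper's body presses on something with over 40 N, if the wrist force passes 120 N, or if a joint passes its speed limit or range.

## Working session

There is one attempt and no reset: what is moved stays moved. The work goes in short steps, Python scripts to look and compute and a tool call to move; the robot and the scene stay as the last step left them, time stands still between calls to the robot, and variables do not carry over. Pictures are saved under pics/ and viewed, at most 14 in all, crops included, and the job is handed in when it is done.

Besides the shell and the picture viewer there is one more tool, called in YAML: its name, and indented under it one key for each argument. send_rows: Moves the arm, as the interface text tells. Its arguments: {"type":"object","properties":{"travel":{"type":"array"},"twist":{"type":"array"},"grip":{"type":"array"},"newtons":{"type":"number"}},"required":["travel","twist","grip"]}

```bash
mkdir -p pics
cat > h.py <<'E'
import numpy as np, cv2
from bench import r
def K(n):
    p=r.camera_params(n); f=240/np.tan(np.radians(p["vertical_fov"])/2)
    return f,p["cx"],p["cy"],np.array(p["R"]),np.array(p["t"])
def ray(n,u,v):
    f,cx,cy,R,t=K(n); return -R.T@t, R.T@np.array([(u-cx)/f,(v-cy)/f,1])
def atz(n,u,v,z):
    o,d=ray(n,u,v); return o+d*(z-o[2])/d[2]
def proj(n,X):
    f,cx,cy,R,t=K(n); c=R@np.array(X)+t; return np.array([cx+f*c[0]/c[2],cy+f*c[1]/c[2]])
def tri(n1,p1,n2,p2):
    o1,d1=ray(n1,*p1);o2,d2=ray(n2,*p2)
    s=np.linalg.lstsq(np.c_[d1,-d2],o2-o1,rcond=None)[0]
    a=o1+s[0]*d1;b=o2+s[1]*d2
    return (a+b)/2,np.linalg.norm(a-b)
E
python3 - <<'E'
from h import *
for n in("side","top"):
    cv2.imwrite(f"pics/{n}0.png",r.capture(n)); print(n,r.camera_params(n))
print(r.read_state())
E
```

```text
side {'vertical_fov': 57.18930431569348, 'cx': 314.39177883994057, 'cy': 240.78537350417653, 'R': array([[ 0.94746786, -0.31974938, -0.00806151],
       [-0.17173259, -0.48728452, -0.85619023],
       [ 0.26983805,  0.81259715, -0.51659781]]), 't': array([-0.49740007,  0.17489814,  1.04615921])}
top {'vertical_fov': 52.05245378191496, 'cx': 317.92327420341576, 'cy': 236.24293898805814, 'R': array([[ 0.01287161, -0.9995259 ,  0.02796948],
       [-0.99840733, -0.01438372, -0.05455186],
       [ 0.0549283 , -0.02722277, -0.99811913]]), 't': array([-0.01381598,  0.53645117,  1.10785964])}
{'time_s': 0.1, 'q': array([-1.37010065e+00,  1.59010462e-01,  1.59810163e+00,  5.48017243e-06,
        1.38623450e+00, -2.10121202e-01]), 'joint_velocities': array([-2.73120921e-04, -1.78140648e-03, -2.47204151e-03, -2.62592684e-04,
        5.04880854e-05, -3.14115724e-04]), 'effort': array([ 7.76117304e-05, -3.86502600e+01, -3.22960424e+01,  7.03136832e-02,
        3.39860399e-02, -4.67286873e-05]), 'tool_pos': array([ 0.22948433, -0.52659065,  0.21370601]), 'ee_rot': array([ 9.78977485e-01,  2.03966456e-01,  6.82600930e-06, -8.76946179e-04]), 'ft_force': array([0.26214944, 0.21882678, 0.09499072]), 'ft_torque': array([-0.04535951,  0.04425017,  0.00380111]), 'finger_force': 0.0, 'gripper_width': 0.09178258880547097}
```

View pics/side0.png

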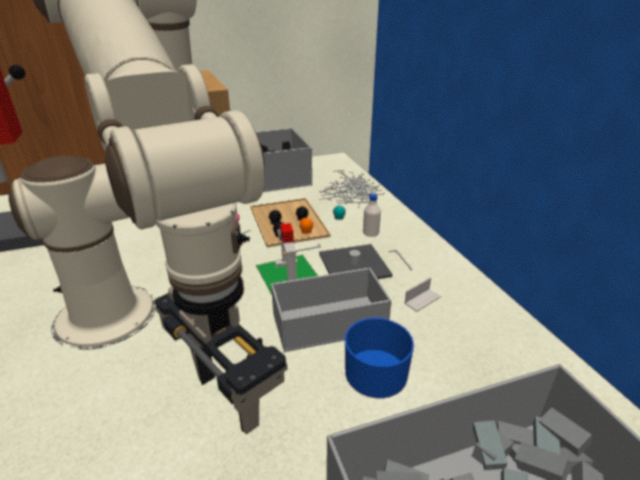

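View pics/top0.png

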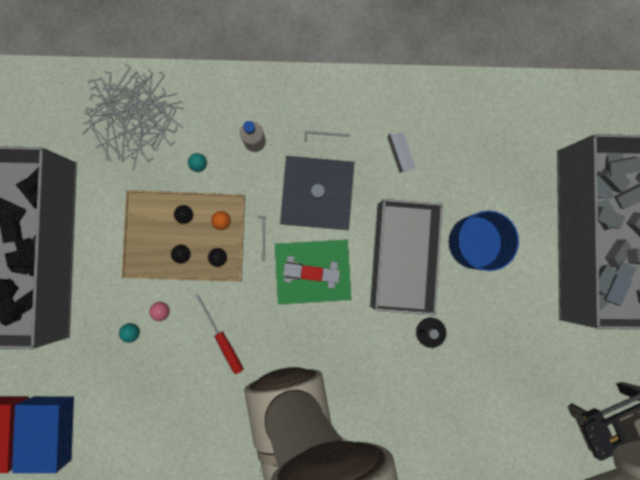

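The top view shows three black knobs at (183,214), (180,254) and (217,257), with the sample at (220,220). The post is at (318,190), the gauge at (312,273), the bin at (406,256) and the tub at (484,241). Next I'll enlarge both views.

Run:
```python
import cv2
a=cv2.imread("pics/top0.png");b=cv2.imread("pics/side0.png")
cv2.imwrite("pics/tc1.png",cv2.resize(a[145:315,115:365],None,fx=3.2,fy=3.2,interpolation=cv2.INTER_CUBIC)[:600,:800])
cv2.imwrite("pics/sc1.png",cv2.resize(b[180:310,240:400],None,fx=4.5,fy=4.5,interpolation=cv2.INTER_CUBIC)[:600,:800])
```

```text
(no output)
```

View pics/tc1.png

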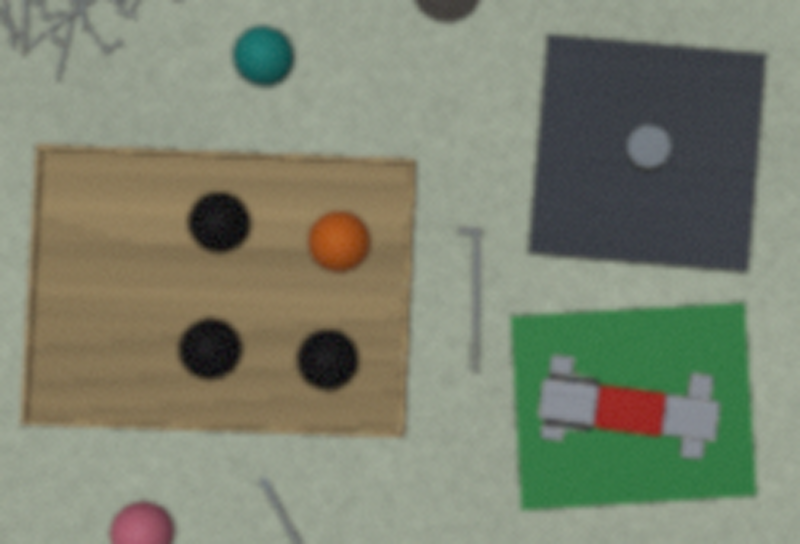

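View pics/sc1.png

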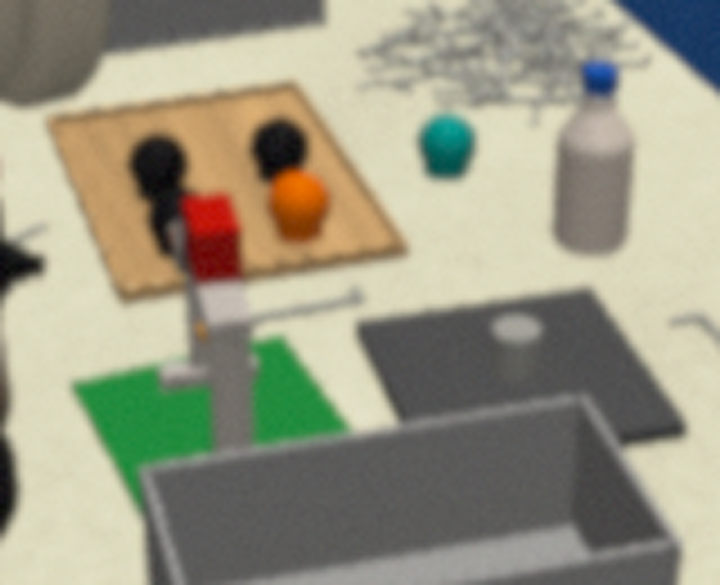

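The enlarged top view puts the sample at (339,241), black knobs at (219,222), (210,349) and (328,360), the post top at (649,146) and the handle at (630,411). The enlarged side view has the sample at (299,203), knobs at (280,148) and (158,165), the post top at (517,328) and the handle top at (210,211). I'll triangulate from these.

```bash
cat >> h.py <<'E'
T=lambda U,V:((U+.5)/3.2-.5+115,(V+.5)/3.2-.5+145)
S=lambda U,V:((U+.5)/4.5-.5+240,(V+.5)/4.5-.5+180)
def blob(img,kind,box=None):
    b,g,rr=[img[...,i].astype(int) for i in range(3)]
    m={"orange":(rr>140)&(rr-b>90)&(g>45)&(g<150)&(rr-g>60),"red":(rr>110)&(g<50)&(b<50),"black":(rr<45)&(g<45)&(b<45),"green":(g>80)&(rr<70)&(b<90),"blue":(b>80)&(rr<50)}[kind].astype(np.uint8)
    if box: k=np.zeros_like(m);k[box[1]:box[3],box[0]:box[2]]=1;m*=k
    n,l,s,c=cv2.connectedComponentsWithStats(m)
    return [(c[i].round(2).tolist(),s[i].tolist()) for i in range(1,n) if s[i][4]>25]
E
python3 - <<'E'
from h import *
np.set_printoptions(precision=4,suppress=True)
for n in("top","side"): o,_=ray(n,0,0);print(n,o)
a=cv2.imread("pics/top0.png");b=cv2.imread("pics/side0.png")
for k,bx in(("orange",(120,180,260,290)),("red",(280,240,345,300)),("black",(120,180,250,290)),("green",None)): print(k,blob(a,k,bx))
for k,bx in(("orange",(280,190,340,260)),("red",(270,200,310,260)),("black",(260,190,330,260))): print("s",k,blob(b,k,bx))
print("sample",tri("top",T(339,241),"side",S(299,203)))
print("A",tri("top",T(219,222),"side",S(280,148)))
print("B",tri("top",T(210,349),"side",S(158,165)))
print("post",tri("top",T(649,146),"side",S(517,328)))
print("handle",tri("top",T(630,411),"side",S(210,211)))
print("C@.027",atz("top",*T(328,360),.027))
for c in((597,386),(665,393),(661,437),(595,430)): print(atz("top",*T(*c),.15))
print("gauge feet ends z.014:",[atz("top",*T(*c),.012)[:2] for c in((563,358),(552,436),(702,378),(692,456))])
print("plate",[atz("top",*T(*c),.012)[:2] for c in((547,36),(765,54),(748,271),(529,253))])
print("pad",[atz("top",*T(*c),.004)[:2] for c in((512,315),(744,303),(756,494),(523,509))])
print("tray",[atz("top",*T(*c),.012)[:2] for c in((38,147),(415,160),(404,435),(24,423))])
print("bin rim",[atz("top",*c,.09)[:2] for c in((378,201),(442,205),(436,312),(371,307))])
E
```

```text
top [0.4749 0.0241 1.1354]
side [ 0.219  -0.9239  0.6862]
orange [([219.33, 219.04], [212, 212, 15, 15, 162])]
red [([311.44, 272.88], [302, 266, 20, 14, 225])]
black [([183.14, 214.0], [175, 206, 17, 17, 236]), ([180.34, 253.71], [172, 246, 18, 17, 241]), ([217.01, 256.97], [209, 249, 17, 17, 240])]
green [([198.79, 163.71], [189, 155, 17, 16, 58]), ([313.1, 271.14], [276, 240, 74, 63, 3115]), ([131.25, 332.46], [125, 324, 11, 18, 57])]
s orange [([306.04, 223.0], [300, 218, 13, 11, 120]), ([289.05, 225.08], [282, 222, 12, 10, 37])]
s red [([286.76, 231.9], [281, 223, 12, 19, 156])]
s black [([301.34, 212.63], [297, 208, 10, 11, 79]), ([275.09, 220.01], [270, 212, 10, 23, 136])]
sample (array([0.5698, 0.2135, 0.0264]), np.float64(0.0005734459777728509))
A (array([0.5821, 0.2979, 0.0254]), np.float64(0.0009016088004975435))
B (array([0.4926, 0.3017, 0.0255]), np.float64(0.00047624141940515825))
post (array([ 0.6386, -0.0035,  0.041 ]), np.float64(0.0006331958001053664))
handle (array([0.4552, 0.009 , 0.1495]), np.float64(5.9313512970790295e-05))
C@.027 [0.4857 0.2191 0.027 ]
[0.4705 0.0299 0.15  ]
[ 0.4667 -0.0127  0.15  ]
[ 0.4392 -0.0106  0.15  ]
[0.4431 0.0307 0.15  ]
gauge feet ends z.014: [array([0.4895, 0.0552]), array([0.434 , 0.0621]), array([ 0.4765, -0.0442]), array([ 0.421 , -0.0377])]
plate [array([0.7212, 0.0704]), array([ 0.7111, -0.0872]), array([ 0.5536, -0.0764]), array([0.5642, 0.0807])]
pad [array([0.52  , 0.0925]), array([ 0.531 , -0.0744]), array([ 0.394 , -0.0844]), array([0.3815, 0.0822])]
tray [array([0.6345, 0.4306]), array([0.6297, 0.1633]), array([0.4335, 0.1669]), array([0.4387, 0.4338])]
bin rim [array([ 0.6101, -0.1325]), array([ 0.6037, -0.2709]), array([ 0.3747, -0.2578]), array([ 0.3838, -0.119 ])]
```

send_rows:
  travel:
    - [0.02,0.045,0]
    - [0.05,0.11,0]
    - [0.08,0.17,0]
    - [0.11,0.24,0]
    - [0.14,0.3,0]
    - [0.17,0.37,0]
    - [0.2,0.43,0]
    - [0.2267,0.4933,0]
    - [0.2267,0.4933,0]
    - [0.2267,0.4933,0]
    - [0.2267,0.4933,0]
  twist: [0.04,0.08,0.12,0.16,0.2,0.24,0.28,0.32,0.35,0.35,0.35]
  grip: [0.75,0.75,0.75,0.75,0.75,0.75,0.75,0.75,0.75,0.75,0.75]
  newtons: 20

```text
time_s: 1.2
tool_pos: [0.3994, -0.1573, 0.2144]
ee_rot: [0.728, 0.685, -0.0, -0.0]
ft_force: [0.1, 0.1, -0.8]
gripper_width: 0.0693
finger_force: 0.0
```

send_rows:
  travel:
    - [0.03,0.06,0]
    - [0.06,0.12,0]
    - [0.09,0.18,0]
    - [0.11,0.24,0]
    - [0.14,0.3,0]
    - [0.17,0.37,0]
    - [0.2,0.43,0]
    - [0.2267,0.494,0]
    - [0.2267,0.494,-0.05]
    - [0.2267,0.494,-0.1]
    - [0.2267,0.494,-0.1]
    - [0.2267,0.494,-0.1]
  twist: [0,0,0,0,0,0,0,0,0,0,0,0]
  grip: [0.75,0.75,0.75,0.75,0.75,0.75,0.75,0.75,0.75,0.75,0.75,0.75]

```text
time_s: 2.4
tool_pos: [0.5698, 0.2118, 0.1394]
ee_rot: [0.729, 0.684, -0.001, -0.0]
ft_force: [0.5, -1.0, 0.5]
gripper_width: 0.0686
finger_force: 0.0
```

send_rows:
  travel:
    - [0,0,-0.04]
    - [0,0,-0.08]
    - [0,0,-0.11]
    - [0,0,-0.135]
    - [0,0,-0.155]
    - [0,0,-0.165]
    - [0,0,-0.173]
    - [0,0,-0.173]
    - [0,0,-0.173]
    - [0,0,-0.173]
    - [0,0,-0.173]
    - [0,0,-0.173]
  twist: [0,0,0,0,0,0,0,0,0,0,0,0]
  grip: [0.75,0.75,0.75,0.75,0.75,0.75,0.75,0.75,0.4,0.4,0.4,0.4]
  newtons: 15

```text
time_s: 3.6
tool_pos: [0.5699, 0.2135, 0.0104]
ee_rot: [0.728, 0.685, 0.0, 0.0]
ft_force: [0.1, -0.7, 2.5]
gripper_width: 0.0429
finger_force: 15.0
```

send_rows:
  travel:
    - [0,0,0]
    - [0,0,0]
    - [0,0,0]
    - [0,0,0]
    - [0,0,0]
    - [0,0,0]
  twist: [0,0,0,0,0,0]
  grip: [0.3,0.3,0.3,0.3,0.3,0.3]

```text
time_s: 4.2
tool_pos: [0.5699, 0.2134, 0.0104]
ee_rot: [0.728, 0.685, 0.0, 0.0]
ft_force: [-1.0, -1.0, 5.0]
gripper_width: 0.0432
finger_force: 15.0
```

send_rows:
  travel:
    - [0,0,0.01]
    - [0,0,0.03]
    - [0,0,0.06]
    - [0,0,0.1]
    - [0,0,0.14]
    - [0.015,-0.04,0.15]
    - [0.03,-0.09,0.15]
    - [0.045,-0.14,0.15]
    - [0.06,-0.19,0.15]
    - [0.075,-0.24,0.15]
    - [0.0907,-0.289,0.15]
    - [0.0907,-0.289,0.15]
  twist: [0,0,0,0,0,0,0,0,0,0,0,0]
  grip: [0.3,0.3,0.3,0.3,0.3,0.3,0.3,0.3,0.3,0.3,0.3,0.3]

```text
time_s: 5.4
tool_pos: [0.6391, -0.0083, 0.1236]
ee_rot: [0.73, 0.684, 0.0, 0.002]
ft_force: [-0.9, -0.2, -0.3]
gripper_width: 0.0428
finger_force: 15.0
```

send_rows:
  travel:
    - [0,0,0]
    - [0,0,0]
    - [0,0,0]
  twist: [0,0,0]
  grip: [0.3,0.3,0.3]

```text
time_s: 5.7
tool_pos: [0.6373, -0.002, 0.1225]
ee_rot: [0.728, 0.686, 0.0, -0.0]
ft_force: [0.3, 0.5, 0.0]
gripper_width: 0.0434
finger_force: 15.0
```

Run:
```python
from h import *
a=r.capture("top");b=r.capture("side")
print(blob(b,"orange",(250,190,400,320)),r.read_state()["tool_pos"])
cv2.imwrite("pics/sc2.png",cv2.resize(b[180:300,300:420],None,fx=4,fy=4,interpolation=cv2.INTER_CUBIC))
print(blob(a,"black",(120,180,250,290)))
```

```text
[([356.33, 218.57], [350, 213, 14, 12, 134]), ([289.39, 225.36], [283, 222, 11, 10, 33])] [ 0.63742364 -0.0022173   0.1224424 ]
[([183.14, 214.05], [175, 206, 17, 17, 235]), ([180.33, 253.65], [172, 246, 18, 17, 243]), ([216.96, 256.92], [209, 249, 17, 17, 238])]
```

View pics/sc2.png

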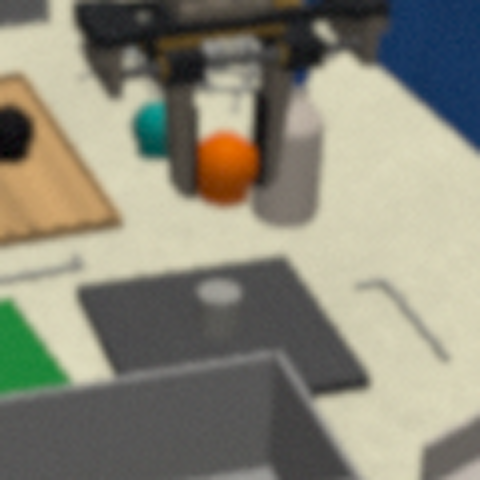

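The side view shows the ball held between the fingers at (225,168), plumb above the post at (219,292).

send_rows:
  travel:
    - [0,0,-0.02]
    - [0,0,-0.04]
    - [0,0,-0.06]
    - [0,0,-0.075]
    - [0,0,-0.085]
    - [0,0,-0.09]
    - [0,0,-0.093]
    - [0,0,-0.093]
    - [0,0,-0.093]
    - [0,0,-0.093]
  twist: [0,0,0,0,0,0,0,0,0,0]
  grip: [0.3,0.3,0.3,0.3,0.3,0.3,0.3,0.3,0.3,0.3]

```text
time_s: 6.8
tool_pos: [0.6381, -0.0035, 0.0533]
ee_rot: [0.728, 0.685, 0.0, 0.0]
ft_force: [-0.1, -0.5, -0.1]
gripper_width: 0.0432
finger_force: 15.0
```

Run:
```python
from h import *
b=r.capture("side");s=r.read_state()
print(s["tool_pos"],s["ft_force"],blob(b,"orange",(300,190,400,320)))
t=s["tool_pos"];print(proj("side",[t[0],t[1],t[2]+.0166]))
cv2.imwrite("pics/sc3.png",cv2.resize(b[210:280,315:395],None,fx=7,fy=7,interpolation=cv2.INTER_CUBIC))
```

```text
[ 0.63808184 -0.00348985  0.05321006] [ 0.06521736 -0.34813437  0.13565786] [([355.73, 241.72], [350, 236, 13, 12, 126])]
[354.60223236 243.49128626]
```

View pics/sc3.png

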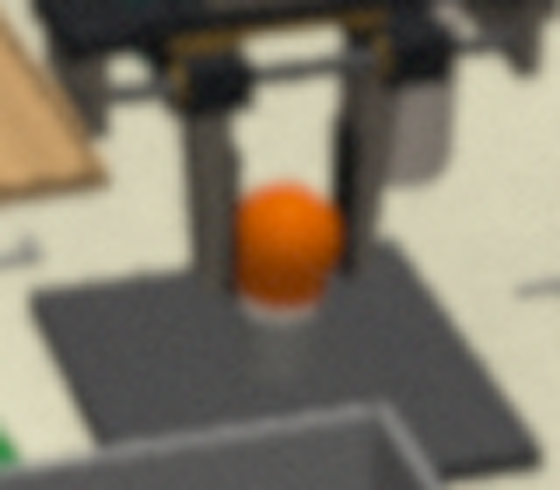

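The ball at (288,245) sits about 1 px right of the post at (282,305), so I'll shift about 2 mm in −x and lower gently.

send_rows:
  travel:
    - [-0.0027,0,0]
    - [-0.0027,0,-0.001]
    - [-0.0027,0,-0.002]
    - [-0.0027,0,-0.003]
    - [-0.0027,0,-0.004]
    - [-0.0027,0,-0.005]
    - [-0.0027,0,-0.0055]
    - [-0.0027,0,-0.006]
    - [-0.0027,0,-0.006]
    - [-0.0027,0,-0.006]
  twist: [0,0,0,0,0,0,0,0,0,0]
  grip: [0.3,0.3,0.3,0.3,0.3,0.3,0.3,0.3,0.3,0.3]

```text
time_s: 7.85
tool_pos: [0.6357, -0.0035, 0.0484]
ee_rot: [0.728, 0.685, -0.0, -0.0]
ft_force: [-2.1, -0.2, 3.2]
gripper_width: 0.0429
finger_force: 15.0
```

send_rows:
  travel:
    - [0,0,-0.0007]
    - [0,0,-0.0007]
    - [0,0,-0.0007]
    - [0,0,-0.0007]
  twist: [0,0,0,0]
  grip: [0.3,0.3,0.3,0.3]

```text
time_s: 8.25
tool_pos: [0.6357, -0.0034, 0.0483]
ee_rot: [0.728, 0.685, -0.0, -0.0]
ft_force: [-3.8, -0.0, 5.9]
gripper_width: 0.043
finger_force: 15.0
```

Contact is made with a few N upward, so I'll release, lift straight up and check.

send_rows:
  travel:
    - [0,0,0]
    - [0,0,0]
    - [0,0,0]
    - [0,0,0]
    - [0,0,0]
    - [0,0,0.04]
    - [0,0,0.09]
    - [0,0,0.15]
    - [0,0,0.21]
    - [0,0,0.24]
  twist: [0,0,0,0,0,0,0,0,0,0]
  grip: [0.52,0.58,0.65,0.75,0.75,0.75,0.75,0.75,0.75,0.75]

```text
time_s: 9.25
tool_pos: [0.6375, -0.0037, 0.2329]
ee_rot: [0.728, 0.685, 0.002, 0.003]
ft_force: [0.8, -0.3, 0.2]
gripper_width: 0.0686
finger_force: 0.0
```

send_rows:
  travel:
    - [-0.05,0.003,0]
    - [-0.1,0.007,0]
    - [-0.15,0.01,0]
    - [-0.2,0.013,0]
    - [-0.2413,0.0167,0]
    - [-0.2413,0.0167,0]
    - [-0.2413,0.0167,0]
    - [-0.2413,0.0167,0]
  twist: [-0.016,-0.016,-0.016,-0.016,-0.016,-0.016,-0.016,-0.016]
  grip: [0.75,0.75,0.75,0.75,0.75,0.75,0.75,0.75]

```text
time_s: 10.05
tool_pos: [0.4557, 0.0088, 0.228]
ee_rot: [0.745, 0.667, 0.0, 0.0]
ft_force: [-0.3, 0.2, -0.2]
gripper_width: 0.0691
finger_force: 0.0
```

Run:
```python
from h import *
a=r.capture("top");b=r.capture("side")
print(r.read_state()["tool_pos"],blob(a,"orange",(280,150,370,240)),blob(b,"orange",(320,190,400,320)))
cv2.imwrite("pics/c4.png",np.hstack([cv2.resize(a[150:250,270:370],(400,400),interpolation=cv2.INTER_CUBIC),cv2.resize(b[200:300,305:405],(400,400),interpolation=cv2.INTER_CUBIC)]))
print(blob(a,"black",(120,180,250,290)))
```

```text
[0.45562773 0.00888937 0.22771474] [([317.89, 188.19], [311, 181, 15, 15, 175])] [([354.56, 243.39], [348, 238, 14, 12, 130])]
[([183.16, 214.03], [175, 206, 17, 17, 231]), ([180.31, 253.62], [172, 245, 18, 18, 242]), ([216.98, 256.89], [209, 249, 17, 17, 237])]
```

View pics/c4.png

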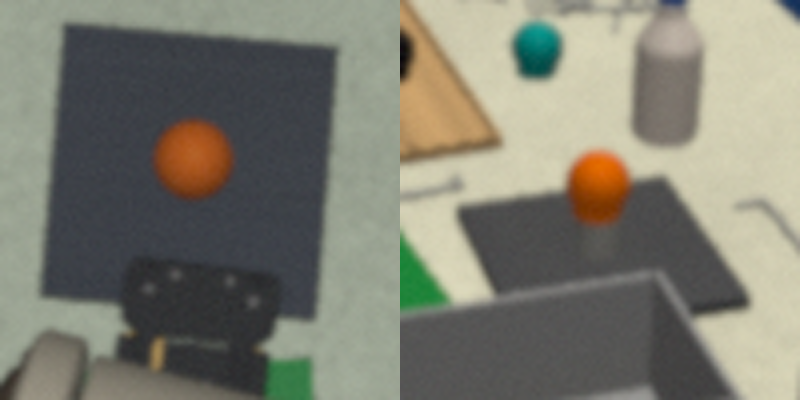

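The sample stands upright on the post in both views: ball at (194,159) in the left half, and plumb over the post at (599,185) in the right half. Next is the gauge grasp.

send_rows:
  travel:
    - [0,0,-0.03]
    - [0,0,-0.06]
    - [0,0,-0.09]
    - [0,0,-0.115]
    - [0,0,-0.13]
    - [0,0,-0.14]
    - [0,0,-0.146]
    - [0,0,-0.146]
    - [0,0,-0.146]
    - [0,0,-0.146]
    - [0,0,-0.146]
    - [0,0,-0.146]
  twist: [0,0,0,0,0,0,0,0,0,0,0,0]
  grip: [0.75,0.75,0.75,0.75,0.75,0.75,0.75,0.75,0.75,0.5,0.4,0.3]
  newtons: 30

```text
time_s: 11.35
tool_pos: [0.4549, 0.009, 0.1184]
ee_rot: [0.745, 0.667, 0.0, 0.0]
ft_force: [0.7, 0.8, -0.1]
gripper_width: 0.0471
finger_force: 0.0
```

send_rows:
  travel:
    - [0,0,0]
    - [0,0,0]
    - [0,0,0]
    - [0,0,0]
    - [0,0,0]
    - [0,0,0]
  twist: [0,0,0,0,0,0]
  grip: [0.1,0.1,0.1,0.1,0.1,0.1]

```text
time_s: 11.95
tool_pos: [0.4547, 0.0091, 0.1181]
ee_rot: [0.745, 0.667, 0.0, 0.0]
ft_force: [0.2, -0.3, 0.8]
gripper_width: 0.0276
finger_force: 30.0
```

Run:
```python
from h import *
a=r.capture("top");s=r.read_state()
print(s["tool_pos"],s["ft_force"],s["gripper_width"],atz("top",318.2,189.3,.065),tri("top",(318.2,189.3),"side",(354.4,246)))
```

```text
[0.45471629 0.00909461 0.11811545] [0.88260737 0.63820031 0.25240497] 0.02758205746921964 [ 0.63695053 -0.00440845  0.065     ] (array([ 0.63733961, -0.00448193,  0.06263223]), np.float64(6.411257302858289e-05))
```

send_rows:
  travel:
    - [0,0,0.01]
    - [0,0,0.03]
    - [0,0,0.06]
    - [0,0,0.1]
    - [0,0,0.14]
    - [0,0,0.165]
    - [0.02,-0.001,0.167]
    - [0.05,-0.003,0.167]
    - [0.08,-0.006,0.167]
    - [0.11,-0.009,0.167]
    - [0.14,-0.011,0.167]
    - [0.17,-0.013,0.167]
  twist: [0,0,0,0,0,0,0,0,0,0,0,0]
  grip: [0.1,0.1,0.1,0.1,0.1,0.1,0.1,0.1,0.1,0.1,0.1,0.1]

```text
time_s: 13.2
tool_pos: [0.5823, -0.0006, 0.2424]
ee_rot: [0.745, 0.667, -0.001, -0.001]
ft_force: [-0.0, 0.6, -4.0]
gripper_width: 0.0278
finger_force: 30.0
```

send_rows:
  travel:
    - [0.02,-0.001,0]
    - [0.04,-0.003,0]
    - [0.06,-0.004,0]
    - [0.073,-0.0045,0]
    - [0.073,-0.0045,0]
    - [0.073,-0.0045,0]
    - [0.073,-0.0045,0]
    - [0.073,-0.0045,0]
  twist: [0,0,0,0,0,0,0,0]
  grip: [0.1,0.1,0.1,0.1,0.1,0.1,0.1,0.1]

```text
time_s: 14.0
tool_pos: [0.6364, -0.0039, 0.2434]
ee_rot: [0.745, 0.667, -0.0, -0.0]
ft_force: [-0.3, 0.5, -5.5]
gripper_width: 0.0279
finger_force: 30.0
```

Run:
```python
from h import *
b=r.capture("side");s=r.read_state()
print(s["tool_pos"],s["ft_force"],s["gripper_width"])
cv2.imwrite("pics/c5.png",cv2.resize(b[150:290,290:420],None,fx=4,fy=4,interpolation=cv2.INTER_CUBIC))
```

```text
[ 0.63651494 -0.00396579  0.24343991] [ 0.56504294 -0.21029212 -3.82275068] 0.02753499382996452
```

View pics/c5.png

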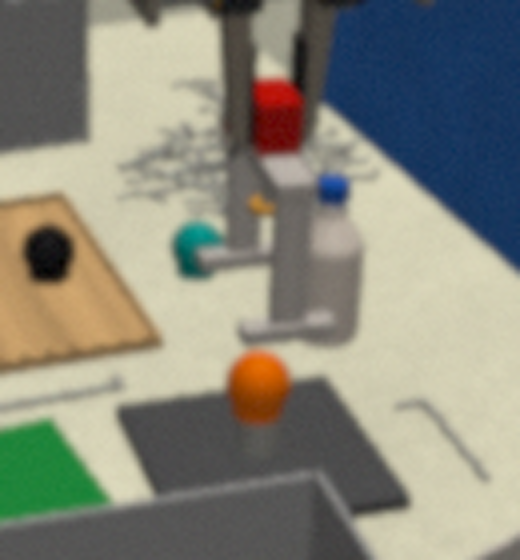

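The gauge hangs straight in the gripper, with its brass foot at (262,203) plumb above the ball at (259,385). I'll lower it.

send_rows:
  travel:
    - [0,0,-0.015]
    - [0,0,-0.035]
    - [0,0,-0.055]
    - [0,0,-0.075]
    - [0,0,-0.095]
    - [0,0,-0.115]
    - [0,0,-0.13]
    - [0,0,-0.142]
    - [0,0,-0.15]
    - [0,0,-0.153]
    - [0,0,-0.153]
    - [0,0,-0.153]
  twist: [0,0,0,0,0,0,0,0,0,0,0,0]
  grip: [0.1,0.1,0.1,0.1,0.1,0.1,0.1,0.1,0.1,0.1,0.1,0.1]

```text
time_s: 15.25
tool_pos: [0.6374, -0.0041, 0.1294]
ee_rot: [0.745, 0.667, 0.0, 0.001]
ft_force: [-0.4, 0.6, -2.8]
gripper_width: 0.0279
finger_force: 30.0
```

send_rows:
  travel:
    - [0,0,-0.0005]
    - [0,0,-0.001]
    - [0,0,-0.0015]
    - [0,0,-0.002]
    - [0,0,-0.0025]
    - [0,0,-0.003]
    - [0,0,-0.003]
    - [0,0,-0.003]
  twist: [0,0,0,0,0,0,0,0]
  grip: [0.1,0.1,0.1,0.1,0.1,0.1,0.1,0.1]

```text
time_s: 16.05
tool_pos: [0.6369, -0.004, 0.1263]
ee_rot: [0.745, 0.667, 0.0, 0.0]
ft_force: [-1.0, -0.1, -3.6]
gripper_width: 0.028
finger_force: 30.0
```

send_rows:
  travel:
    - [0,0,-0.0004]
    - [0,0,-0.0008]
    - [0,0,-0.0012]
    - [0,0,-0.0012]
    - [0,0,-0.0012]
  twist: [0,0,0,0,0]
  grip: [0.1,0.1,0.1,0.1,0.1]

```text
time_s: 16.55
tool_pos: [0.637, -0.0041, 0.1261]
ee_rot: [0.745, 0.667, 0.0, 0.0]
ft_force: [-3.2, -0.2, 4.3]
gripper_width: 0.0275
finger_force: 30.0
```

The force has turned upward, so the feet are down. I'll let go, rise clear and wait.

send_rows:
  travel:
    - [0,0,0]
    - [0,0,0]
    - [0,0,0]
    - [0,0,0]
    - [0,0,0]
    - [0,0,0.02]
    - [0,0,0.05]
    - [0,0,0.09]
    - [0,0,0.12]
    - [0,0,0.12]
    - [0,0,0.12]
    - [0,0,0.12]
  twist: [0,0,0,0,0,0,0,0,0,0,0,0]
  grip: [0.35,0.4,0.5,0.6,0.7,0.7,0.7,0.7,0.7,0.7,0.7,0.7]

```text
time_s: 17.75
tool_pos: [0.636, -0.0039, 0.2137]
ee_rot: [0.745, 0.667, -0.001, -0.001]
ft_force: [-0.2, -1.0, -0.2]
gripper_width: 0.0643
finger_force: 0.0
```

send_rows:
  travel:
    - [0,0,0]
    - [0,0,0]
    - [0,0,0]
    - [0,0,0]
    - [0,0,0]
    - [0,0,0]
    - [0,0,0]
    - [0,0,0]
    - [0,0,0]
    - [0,0,0]
  twist: [0,0,0,0,0,0,0,0,0,0]
  grip: [0.7,0.7,0.7,0.7,0.7,0.7,0.7,0.7,0.7,0.7]

```text
time_s: 18.75
tool_pos: [0.6369, -0.004, 0.2155]
ee_rot: [0.745, 0.667, 0.0, 0.0]
ft_force: [0.1, 0.2, 0.5]
gripper_width: 0.0647
finger_force: 0.0
```

Run:
```python
from h import *
b=r.capture("side");a=r.capture("top");s=r.read_state()
print(s["tool_pos"],s["ft_force"],s["gripper_width"],blob(a,"black",(100,150,260,320)))
cv2.imwrite("pics/c6.png",cv2.resize(b[190:290,300:420],None,fx=5,fy=5,interpolation=cv2.INTER_CUBIC))
```

```text
[ 0.63691823 -0.00403027  0.2154402 ] [0.12083967 0.36583091 0.17690552] 0.06451968421944888 [([183.21, 214.04], [175, 206, 17, 17, 234]), ([180.35, 253.64], [172, 245, 18, 18, 242]), ([216.98, 256.89], [209, 249, 17, 17, 237])]
```

View pics/c6.png

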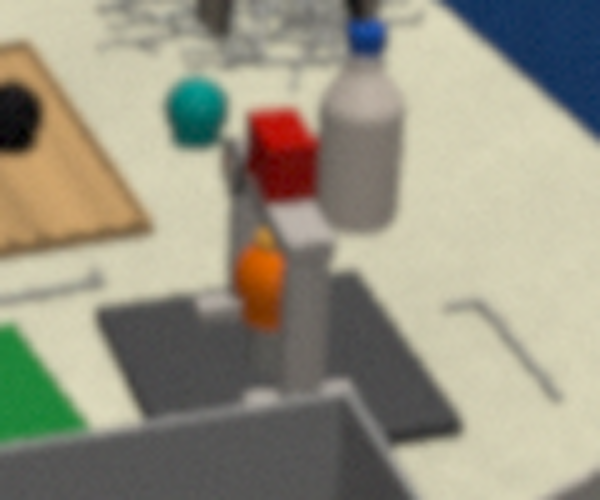

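The gauge stands free on the plate, with its brass foot at (263,240) resting on the orange ball at (262,285). I'll regrasp it and return it to its pad.

send_rows:
  travel:
    - [0,0,-0.03]
    - [0,0,-0.06]
    - [0,0,-0.085]
    - [0,0,-0.1]
    - [0,0,-0.11]
    - [0,0,-0.117]
    - [0,0,-0.117]
    - [0,0,-0.117]
    - [0,0,-0.117]
    - [0,0,-0.117]
    - [0,0,-0.117]
    - [0,0,-0.117]
  twist: [0,0,0,0,0,0,0,0,0,0,0,0]
  grip: [0.7,0.7,0.7,0.7,0.7,0.7,0.7,0.6,0.5,0.4,0.2,0.1]

```text
time_s: 20.05
tool_pos: [0.637, -0.0041, 0.1279]
ee_rot: [0.745, 0.667, 0.0, 0.0]
ft_force: [-0.4, 0.0, 0.9]
gripper_width: 0.0281
finger_force: 30.0
```

send_rows:
  travel:
    - [0,0,0]
    - [0,0,0]
    - [0,0,0]
    - [0,0,0]
    - [0,0,0.01]
    - [0,0,0.03]
    - [0,0,0.06]
    - [0,0,0.1]
    - [0,0,0.14]
    - [0,0,0.157]
    - [0,0,0.157]
    - [0,0,0.157]
  twist: [0,0,0,0,0,0,0,0,0,0,0,0]
  grip: [0.1,0.1,0.1,0.1,0.1,0.1,0.1,0.1,0.1,0.1,0.1,0.1]

```text
time_s: 21.25
tool_pos: [0.6362, -0.0039, 0.244]
ee_rot: [0.745, 0.667, -0.001, -0.001]
ft_force: [-0.6, -0.4, -5.1]
gripper_width: 0.0279
finger_force: 30.0
```

Run:
```python
from h import *
b=r.capture("side");s=r.read_state()
print(s["tool_pos"],s["ft_force"],s["gripper_width"],blob(b,"orange",(320,190,400,320)))
```

```text
[ 0.63580235 -0.00383501  0.24310659] [ 0.12241611 -0.27520293 -4.78949381] 0.02784521079867486 [([354.53, 243.35], [348, 238, 14, 12, 131])]
```

send_rows:
  travel:
    - [-0.02,0.001,0]
    - [-0.05,0.003,0]
    - [-0.09,0.006,0]
    - [-0.13,0.01,0]
    - [-0.17,0.013,0]
    - [-0.205,0.015,0]
    - [-0.23,0.017,0]
    - [-0.2427,0.0175,0]
    - [-0.2427,0.0175,0]
    - [-0.2427,0.0175,0]
    - [-0.2427,0.0175,0]
  twist: [0,0,0,0,0,0,0,0,0,0,0]
  grip: [0.1,0.1,0.1,0.1,0.1,0.1,0.1,0.1,0.1,0.1,0.1]

```text
time_s: 22.4
tool_pos: [0.4555, 0.009, 0.2452]
ee_rot: [0.745, 0.667, -0.0, -0.0]
ft_force: [-0.5, 0.7, -4.2]
gripper_width: 0.0282
finger_force: 30.0
```

send_rows:
  travel:
    - [0,0,-0.015]
    - [0,0,-0.035]
    - [0,0,-0.055]
    - [0,0,-0.075]
    - [0,0,-0.095]
    - [0,0,-0.115]
    - [0,0,-0.135]
    - [0,0,-0.15]
    - [0,0,-0.158]
    - [0,0,-0.162]
    - [0,0,-0.162]
    - [0,0,-0.162]
  twist: [0,0,0,0,0,0,0,0,0,0,0,0]
  grip: [0.1,0.1,0.1,0.1,0.1,0.1,0.1,0.1,0.1,0.1,0.1,0.1]

```text
time_s: 23.6
tool_pos: [0.4555, 0.009, 0.1245]
ee_rot: [0.745, 0.667, 0.0, 0.001]
ft_force: [1.1, 0.7, -3.5]
gripper_width: 0.0275
finger_force: 30.0
```

send_rows:
  travel:
    - [0,0,-0.001]
    - [0,0,-0.002]
    - [0,0,-0.003]
    - [0,0,-0.004]
    - [0,0,-0.005]
    - [0,0,-0.0055]
    - [0,0,-0.006]
    - [0,0,-0.006]
    - [0,0,-0.006]
  twist: [0,0,0,0,0,0,0,0,0]
  grip: [0.1,0.1,0.1,0.1,0.1,0.1,0.1,0.1,0.1]

```text
time_s: 24.5
tool_pos: [0.4549, 0.0091, 0.1199]
ee_rot: [0.745, 0.667, -0.0, -0.0]
ft_force: [-2.1, 0.7, 2.5]
gripper_width: 0.0274
finger_force: 30.0
```

send_rows:
  travel:
    - [0,0,0]
    - [0,0,0]
    - [0,0,0]
    - [0,0,0]
    - [0,0,0]
    - [0,0,0.02]
    - [0,0,0.05]
    - [0,0,0.09]
    - [0,0,0.12]
    - [0,0,0.12]
    - [0,0,0.12]
  twist: [0,0,0,0,0,0,0,0,0,0,0]
  grip: [0.35,0.4,0.5,0.6,0.75,0.75,0.75,0.75,0.75,0.75,0.75]

```text
time_s: 25.6
tool_pos: [0.4549, 0.0091, 0.209]
ee_rot: [0.745, 0.667, 0.0, 0.0]
ft_force: [-0.2, 0.2, -0.5]
gripper_width: 0.0692
finger_force: 0.0
```

send_rows:
  travel:
    - [0.04,-0.003,0]
    - [0.09,-0.006,0]
    - [0.14,-0.01,0]
    - [0.19,-0.014,0]
    - [0.2427,-0.018,0]
    - [0.2427,-0.018,0]
    - [0.2427,-0.018,0]
    - [0.2427,-0.018,0]
  twist: [0,0,0,0,0,0,0,0]
  grip: [0.75,0.75,0.75,0.75,0.75,0.75,0.75,0.75]

```text
time_s: 26.4
tool_pos: [0.6356, -0.0041, 0.2084]
ee_rot: [0.745, 0.667, -0.001, -0.001]
ft_force: [-0.8, 1.0, -0.3]
gripper_width: 0.069
finger_force: 0.0
```

Run:
```python
from h import *
a=r.capture("top");b=r.capture("side");s=r.read_state()
print(s["tool_pos"],s["ft_force"],s["gripper_width"],blob(a,"black",(100,150,260,320)),blob(a,"red",(280,240,345,300)),blob(b,"red",(260,190,330,260)))
tb=(484,241)
cv2.imwrite("pics/c7.png",np.hstack([cv2.resize(a[180:320,360:530],None,fx=2.5,fy=2.5,interpolation=cv2.INTER_CUBIC),cv2.resize(b[215:355,255:405],None,fx=2.5,fy=2.5,interpolation=cv2.INTER_CUBIC)]))
```

```text
[ 0.63594825 -0.00419999  0.20959784] [-0.15723475 -0.1071664  -0.28615708] 0.06910520084726329 [([183.19, 214.01], [175, 206, 17, 17, 234]), ([180.32, 253.63], [172, 245, 18, 18, 240]), ([217.01, 256.91], [209, 249, 17, 17, 238])] [] [([286.34, 228.73], [281, 224, 12, 15, 99])]
```

View pics/c7.png

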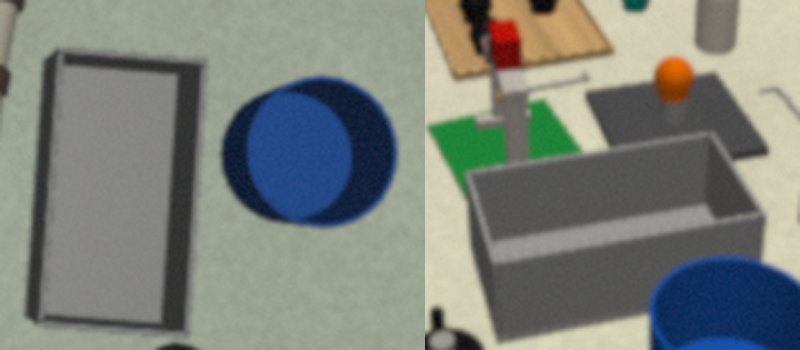

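The gauge is back upright on its pad and the sample is still on the post. In the top half the bin rim corners are (60,50), (205,60), (187,330) and (27,320), and the tub rim is centred near (322,152). I'll measure both, with the descent on the sample alongside.

Run:
```python
from h import *
np.set_printoptions(precision=4,suppress=True)
tp=lambda U,V:(360+(U+.5)/2.5-.5,180+(V+.5)/2.5-.5)
sd=lambda U,V:(255+(U-425+.5)/2.5-.5,215+(V+.5)/2.5-.5)
print("rim",[atz("top",*tp(*c),.09)[:2] for c in((60,50),(205,60),(187,330),(27,320))])
print("floor",[atz("top",*tp(*c),.005)[:2] for c in((63,66),(178,72),(163,324),(40,317))])
print("tri corners",tri("top",tp(60,50),"side",sd(713,135)),tri("top",tp(205,60),"side",sd(762,213)),tri("top",tp(27,320),"side",sd(470,172)))
c=atz("top",*tp(322,152),.09);print("tub",c,atz("top",*tp(397,152),.09),atz("top",*tp(322,77),.09),atz("top",*tp(322,228),.09))
# side tub rim from original picture, ellipse approx: left 345, right 412, top 320
print("tub proj side", [proj("side",[c[0]+.066*np.cos(t),c[1]+.066*np.sin(t),.09]) for t in np.arange(0,6.28,np.pi/4)])
s=r.read_state();print(s["tool_pos"])
a=cv2.imread("pics/top0.png")
```

```text
rim [array([ 0.6131, -0.1448]), array([ 0.6065, -0.2702]), array([ 0.3753, -0.2546]), array([ 0.3823, -0.1179])]
floor [array([ 0.6094, -0.1614]), array([ 0.6056, -0.2688]), array([ 0.3724, -0.255 ]), array([ 0.3777, -0.1414])]
tri corners (array([ 0.6148, -0.1458,  0.0861]), np.float64(0.0024806676212907296)) (array([ 0.6057, -0.2702,  0.0887]), np.float64(0.002105285264767315)) (array([ 0.3829, -0.1195,  0.0809]), np.float64(0.002781757288561062))
tub [ 0.5286 -0.3716  0.09  ] [ 0.5295 -0.4369  0.09  ] [ 0.5934 -0.372   0.09  ] [ 0.4633 -0.3712  0.09  ]
tub proj side [array([408.8043, 331.4899]), array([388.9113, 318.5614]), array([363.8305, 317.5984]), array([346.1015, 328.9767]), array([345.9483, 347.5516]), array([365.7831, 362.7989]), array([394.1919, 364.0684]), array([411.9686, 350.3693])]
[ 0.6359 -0.0042  0.2096]
```

send_rows:
  travel:
    - [0,0,-0.05]
    - [0,0,-0.1]
    - [0,0,-0.15]
    - [0,0,-0.18]
    - [0,0,-0.2]
    - [0,0,-0.21]
    - [0,0,-0.215]
    - [0,0,-0.215]
    - [0,0,-0.215]
    - [0,0,-0.215]
    - [0,0,-0.215]
  twist: [0,0,0,0,0,0,0,0,0,0,0]
  grip: [0.75,0.75,0.75,0.75,0.75,0.75,0.75,0.75,0.6,0.5,0.4]
  newtons: 15

```text
time_s: 27.6
tool_pos: [0.6374, -0.0045, 0.049]
ee_rot: [0.745, 0.667, 0.0, 0.0]
ft_force: [-2.4, -0.1, 0.9]
gripper_width: 0.0468
finger_force: 0.4
```

send_rows:
  travel:
    - [0,0,0]
    - [0,0,0]
    - [0,0,0]
    - [0,0,0]
  twist: [0,0,0,0]
  grip: [0.3,0.3,0.3,0.3]

```text
time_s: 28.0
tool_pos: [0.6372, -0.0045, 0.0487]
ee_rot: [0.745, 0.667, 0.0, 0.0]
ft_force: [-1.4, 0.1, 4.6]
gripper_width: 0.0429
finger_force: 15.0
```

send_rows:
  travel:
    - [0,0,0.01]
    - [0,0,0.03]
    - [0,0,0.07]
    - [0,0,0.11]
    - [0,0,0.14]
    - [-0.02,-0.06,0.15]
    - [-0.04,-0.12,0.15]
    - [-0.055,-0.18,0.15]
    - [-0.07,-0.24,0.15]
  twist: [0,0,0,0,0,0,0,0,0]
  grip: [0.3,0.3,0.3,0.3,0.3,0.3,0.3,0.3,0.3]

```text
time_s: 28.9
tool_pos: [0.584, -0.186, 0.162]
ee_rot: [0.745, 0.667, 0.0, 0.001]
ft_force: [0.9, -0.2, -0.3]
gripper_width: 0.043
finger_force: 15.0
```

send_rows:
  travel:
    - [-0.018,-0.06,0]
    - [-0.036,-0.12,0]
    - [-0.055,-0.18,0]
    - [-0.068,-0.23,0]
    - [-0.0748,-0.2495,0]
    - [-0.0748,-0.2495,0]
    - [-0.0748,-0.2495,0]
    - [-0.0748,-0.2495,0]
    - [-0.0748,-0.2495,0]
  twist: [0,0,0,0,0,0,0,0,0]
  grip: [0.3,0.3,0.3,0.3,0.3,0.3,0.3,0.3,0.3]

```text
time_s: 29.8
tool_pos: [0.529, -0.3699, 0.1608]
ee_rot: [0.744, 0.668, 0.0, -0.0]
ft_force: [-0.5, -0.2, -0.1]
gripper_width: 0.0433
finger_force: 15.0
```

Run:
```python
from h import *
a=r.capture("top");b=r.capture("side");s=r.read_state()
print(s["tool_pos"],s["ft_force"],s["gripper_width"],blob(b,"orange",(300,200,480,400)))
print(blob(a,"black",(100,150,260,320)))
cv2.imwrite("pics/c8.png",np.hstack([cv2.resize(a[200:320,250:410],(400,300),interpolation=cv2.INTER_CUBIC),cv2.resize(b[240:400,300:460],(400,400),interpolation=cv2.INTER_CUBIC)[:300]]))
```

```text
[ 0.5288615  -0.37033793  0.16073498] [ 0.3575821  -0.12364165 -1.05955313] 0.04309860292917833 [([382.48, 300.73], [373, 291, 21, 20, 327])]
[([183.19, 214.11], [175, 206, 17, 17, 235]), ([180.34, 253.6], [172, 245, 18, 18, 243]), ([217.03, 256.94], [209, 249, 17, 17, 239])]
```

View pics/c8.png

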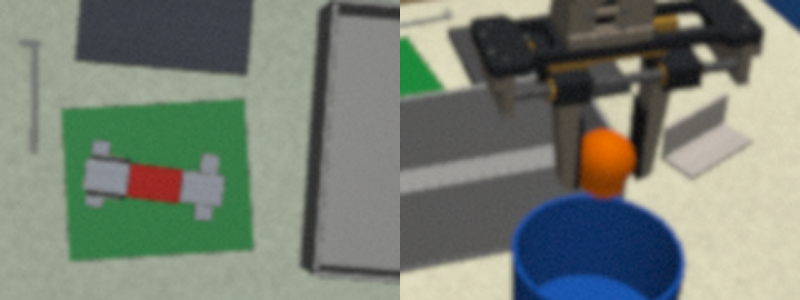

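The gauge stands centred on the green pad at (152,184), and the sample is held over the tub opening at (605,165). I'll lower it into the tub.

send_rows:
  travel:
    - [0,0,-0.03]
    - [0,0,-0.06]
    - [0,0,-0.09]
    - [0,0,-0.12]
    - [0,0,-0.145]
    - [0,0,-0.165]
    - [0,0,-0.18]
    - [0,0,-0.189]
    - [0,0,-0.193]
    - [0,0,-0.195]
    - [0,0,-0.195]
    - [0,0,-0.195]
  twist: [0,0,0,0,0,0,0,0,0,0,0,0]
  grip: [0.3,0.3,0.3,0.3,0.3,0.3,0.3,0.3,0.3,0.3,0.3,0.3]

```text
time_s: 31.1
tool_pos: [0.5287, -0.372, 0.0152]
ee_rot: [0.745, 0.667, 0.0, 0.001]
ft_force: [0.8, 0.4, -0.6]
gripper_width: 0.0432
finger_force: 15.0
```

send_rows:
  travel:
    - [0,0,-0.0005]
    - [0,0,-0.001]
    - [0,0,-0.0015]
    - [0,0,-0.002]
    - [0,0,-0.0025]
    - [0,0,-0.003]
    - [0,0,-0.003]
    - [0,0,-0.003]
  twist: [0,0,0,0,0,0,0,0]
  grip: [0.3,0.3,0.3,0.3,0.3,0.3,0.3,0.3]

```text
time_s: 31.9
tool_pos: [0.5283, -0.3715, 0.0121]
ee_rot: [0.745, 0.667, -0.0, -0.0]
ft_force: [-0.4, -0.0, -0.6]
gripper_width: 0.0429
finger_force: 15.0
```

Not quite touching yet.

send_rows:
  travel:
    - [0,0,-0.0005]
    - [0,0,-0.001]
    - [0,0,-0.0013]
    - [0,0,-0.0013]
    - [0,0,-0.0013]
  twist: [0,0,0,0,0]
  grip: [0.3,0.3,0.3,0.3,0.3]

```text
time_s: 32.4
tool_pos: [0.5284, -0.3716, 0.0118]
ee_rot: [0.745, 0.667, -0.0, 0.0]
ft_force: [-1.7, 1.4, 5.6]
gripper_width: 0.0432
finger_force: 15.0
```

Contact. I'll release in the tub and move toward the tray, turning as I go.

send_rows:
  travel:
    - [0,0,0]
    - [0,0,0]
    - [0,0,0]
    - [0,0,0]
    - [0,0,0.04]
    - [0,0,0.1]
    - [0,0,0.16]
    - [0,0,0.22]
    - [0,0,0.2667]
    - [0,0,0.2667]
  twist: [0,0,0,0,0,0,0,0,0,0]
  grip: [0.52,0.56,0.62,0.65,0.65,0.65,0.65,0.65,0.65,0.65]

```text
time_s: 33.4
tool_pos: [0.5309, -0.374, 0.2186]
ee_rot: [0.745, 0.667, 0.0, 0.006]
ft_force: [0.8, -0.5, 0.3]
gripper_width: 0.0596
finger_force: 0.0
```

send_rows:
  travel:
    - [-0.01,0.05,0]
    - [-0.02,0.11,0]
    - [-0.03,0.17,0]
    - [-0.03,0.23,0]
    - [-0.03,0.29,0]
    - [-0.03,0.34,0]
    - [-0.03,0.36,0]
    - [-0.03,0.36,0]
    - [-0.03,0.36,0]
  twist: [-0.03,-0.07,-0.11,-0.15,-0.19,-0.2333,-0.2333,-0.2333,-0.2333]
  grip: [0.65,0.65,0.65,0.65,0.65,0.65,0.65,0.65,0.65]

```text
time_s: 34.3
tool_pos: [0.5058, -0.1025, 0.2109]
ee_rot: [0.934, 0.356, -0.0, 0.0]
ft_force: [0.8, 0.1, -0.1]
gripper_width: 0.0599
finger_force: 0.0
```

Run:
```python
from h import *
a=r.capture("top");b=r.capture("side");s=r.read_state()
print(s["tool_pos"],s["ee_rot"],s["ft_force"],blob(a,"orange",(440,200,530,280)))
for c,_ in blob(a,"black",(80,150,270,330)): print(c,atz("top",*c,.027))
cv2.imwrite("pics/c9.png",np.hstack([cv2.resize(a[150:340,90:280],(400,400),interpolation=cv2.INTER_CUBIC),cv2.resize(a[200:300,430:530],(400,400),interpolation=cv2.INTER_CUBIC)]))
```

```text
[ 0.50587616 -0.103074    0.21102115] [ 9.34738635e-01  3.55335924e-01 -2.04029997e-04  1.51788551e-04] [-0.99724641 -0.59946011 -0.78755645] [([479.77, 240.79], [473, 234, 14, 15, 155])]
[183.18, 213.98] [0.58166756 0.29743376 0.027     ]
[180.29, 253.71] [0.49234442 0.30137786 0.027     ]
[217.05, 256.89] [0.48631878 0.21939994 0.027     ]
```

View pics/c9.png

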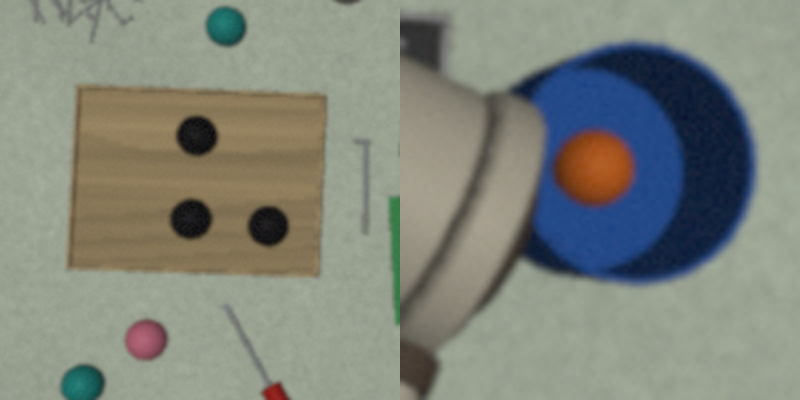

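The sample rests upright in the tub, ball at (595,168) in the right half. All three black knobs are unmoved in the tray at (197,135), (191,219) and (268,226) in the left half. I'll pick knob C first.

send_rows:
  travel:
    - [-0.005,0.05,0]
    - [-0.009,0.11,0]
    - [-0.013,0.17,0]
    - [-0.016,0.23,0]
    - [-0.019,0.29,0]
    - [-0.022,0.35,0]
    - [-0.025,0.4,0]
    - [-0.0267,0.4277,0]
    - [-0.0267,0.4277,-0.05]
    - [-0.0267,0.4277,-0.1]
    - [-0.0267,0.4277,-0.1]
    - [-0.0267,0.4277,-0.1]
  twist: [0,0,0,0,0,0,0,0,0,0,0,0]
  grip: [0.65,0.65,0.65,0.65,0.65,0.65,0.65,0.65,0.65,0.65,0.65,0.65]

```text
time_s: 35.6
tool_pos: [0.4862, 0.2183, 0.1364]
ee_rot: [0.935, 0.355, -0.001, -0.0]
ft_force: [0.7, -0.3, 0.2]
gripper_width: 0.0596
finger_force: 0.0
```

send_rows:
  travel:
    - [0,0,-0.03]
    - [0,0,-0.06]
    - [0,0,-0.09]
    - [0,0,-0.115]
    - [0,0,-0.12]
    - [0,0,-0.12]
    - [0,0,-0.12]
    - [0,0,-0.12]
  twist: [0,0,0,0,0,0,0,0]
  grip: [0.65,0.65,0.65,0.65,0.65,0.65,0.65,0.65]

```text
time_s: 36.4
tool_pos: [0.4873, 0.2195, 0.048]
ee_rot: [0.935, 0.356, 0.002, 0.0]
ft_force: [0.1, 0.2, -0.1]
gripper_width: 0.0599
finger_force: 0.0
```

send_rows:
  travel:
    - [0,0,-0.02]
    - [0,0,-0.035]
    - [0,0,-0.043]
    - [0,0,-0.047]
    - [0,0,-0.047]
    - [0,0,-0.047]
    - [0,0,-0.047]
    - [0,0,-0.047]
    - [0,0,-0.047]
    - [0,0,-0.047]
    - [0,0,-0.047]
  twist: [0,0,0,0,0,0,0,0,0,0,0]
  grip: [0.65,0.65,0.65,0.65,0.65,0.6,0.5,0.4,0.3,0.3,0.3]

```text
time_s: 37.5
tool_pos: [0.4862, 0.2194, 0.0114]
ee_rot: [0.935, 0.356, 0.0, 0.0]
ft_force: [-0.5, 0.6, 2.5]
gripper_width: 0.0428
finger_force: 15.0
```

send_rows:
  travel:
    - [0,0,0.01]
    - [0,0,0.04]
    - [0,0,0.08]
    - [0,0,0.13]
    - [0,0,0.19]
    - [0,0,0.24]
    - [0,0,0.2667]
    - [0,0,0.2667]
  twist: [0,0,0,0,0,0,0,0]
  grip: [0.3,0.3,0.3,0.3,0.3,0.3,0.3,0.3]

```text
time_s: 38.3
tool_pos: [0.4878, 0.2197, 0.215]
ee_rot: [0.935, 0.356, 0.004, 0.001]
ft_force: [0.0, -0.3, -0.3]
gripper_width: 0.0428
finger_force: 15.0
```

send_rows:
  travel:
    - [-0.005,-0.03,0]
    - [-0.013,-0.08,0]
    - [-0.022,-0.14,0]
    - [-0.032,-0.2,0]
    - [-0.042,-0.26,0]
    - [-0.052,-0.32,0]
    - [-0.062,-0.38,0]
    - [-0.072,-0.44,0]
    - [-0.082,-0.5,0]
    - [-0.0896,-0.5485,0]
    - [-0.0896,-0.5485,0]
    - [-0.0896,-0.5485,0]
  twist: [-0.025,-0.055,-0.09,-0.12,-0.15,-0.18,-0.21,-0.24,-0.25,-0.25,-0.25,-0.25]
  grip: [0.3,0.3,0.3,0.3,0.3,0.3,0.3,0.3,0.3,0.3,0.3,0.3]

```text
time_s: 39.5
tool_pos: [0.4176, -0.1918, 0.2093]
ee_rot: [1.0, -0.03, -0.001, -0.001]
ft_force: [0.4, 1.2, 0.1]
gripper_width: 0.0431
finger_force: 15.0
```

send_rows:
  travel:
    - [0,0,0]
    - [0,0,-0.03]
    - [0,0,-0.07]
    - [0,0,-0.11]
    - [0,0,-0.15]
    - [0,0,-0.18]
    - [0,0,-0.18]
    - [0,0,-0.18]
  twist: [0,0,0,0,0,0,0,0]
  grip: [0.3,0.3,0.3,0.3,0.3,0.3,0.3,0.3]

```text
time_s: 40.3
tool_pos: [0.4188, -0.1912, 0.0762]
ee_rot: [1.0, -0.028, -0.0, -0.0]
ft_force: [0.3, -0.2, 0.6]
gripper_width: 0.0433
finger_force: 15.0
```

Run:
```python
from h import *
a=r.capture("top");b=r.capture("side");s=r.read_state()
print(s["tool_pos"],s["ee_rot"],s["ft_force"],s["gripper_width"])
for c,_ in blob(a,"black",(80,150,270,330)): print(c,atz("top",*c,.027))
cv2.imwrite("pics/c10.png",np.hstack([cv2.resize(b[220:360,240:400],None,fx=2.5,fy=2.5),cv2.resize(a[180:320,280:440],None,fx=2.5,fy=2.5)]))
```

```text
[ 0.41975118 -0.19239522  0.07755967] [ 9.99589959e-01 -2.85997666e-02  1.12353682e-03  8.38999876e-04] [ 0.58301053 -0.6181688   0.38102602] 0.04300188479001787
[183.18, 214.03] [0.58155476 0.29743063 0.027     ]
[180.31, 253.65] [0.49247917 0.30133721 0.027     ]
```

View pics/c10.png

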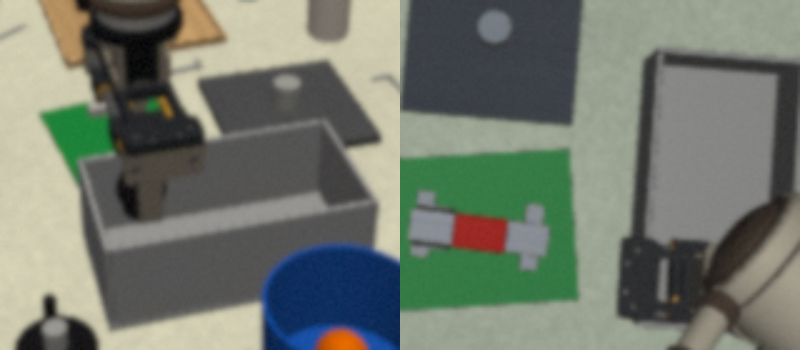

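The side half shows the knob between the fingers inside the bin's near-left end at (140,200), clear of the walls. In the top half the gauge is undisturbed at (480,232). I'll lower the rest.

send_rows:
  travel:
    - [0,0,-0.02]
    - [0,0,-0.04]
    - [0,0,-0.06]
    - [0,0,-0.073]
    - [0,0,-0.079]
    - [0,0,-0.082]
    - [0,0,-0.083]
    - [0,0,-0.084]
    - [0,0,-0.085]
    - [0,0,-0.086]
    - [0,0,-0.086]
    - [0,0,-0.086]
  twist: [0,0,0,0,0,0,0,0,0,0,0,0]
  grip: [0.3,0.3,0.3,0.3,0.3,0.3,0.3,0.3,0.3,0.3,0.3,0.3]

```text
time_s: 41.6
tool_pos: [0.419, -0.1924, 0.0123]
ee_rot: [1.0, -0.029, 0.0, 0.0]
ft_force: [-1.8, 1.5, 6.7]
gripper_width: 0.0434
finger_force: 15.0
```

send_rows:
  travel:
    - [0,0,0]
    - [0,0,0]
    - [0,0,0]
    - [0,0,0]
    - [0,0,0.04]
    - [0,0,0.1]
    - [0,0,0.16]
    - [0,0,0.22]
    - [0,0,0.2667]
    - [0,0,0.2667]
  twist: [0,0,0,0,0,0,0,0,0,0]
  grip: [0.52,0.56,0.62,0.65,0.65,0.65,0.65,0.65,0.65,0.65]

```text
time_s: 42.6
tool_pos: [0.4213, -0.1943, 0.2174]
ee_rot: [1.0, -0.029, 0.004, 0.003]
ft_force: [0.1, 0.5, 0.2]
gripper_width: 0.0596
finger_force: 0.0
```

send_rows:
  travel:
    - [0.008,0.05,0]
    - [0.017,0.11,0]
    - [0.026,0.17,0]
    - [0.035,0.23,0]
    - [0.044,0.29,0]
    - [0.053,0.35,0]
    - [0.062,0.41,0]
    - [0.071,0.47,0]
    - [0.08,0.53,0]
    - [0.089,0.59,0]
    - [0.098,0.65,0]
    - [0.098,0.6585,0]
  twist: [0.03,0.06,0.09,0.12,0.15,0.18,0.21,0.25,0.25,0.25,0.25,0.25]
  grip: [0.65,0.65,0.65,0.65,0.65,0.65,0.65,0.65,0.65,0.65,0.65,0.65]

```text
time_s: 43.8
tool_pos: [0.4911, 0.3055, 0.2095]
ee_rot: [0.934, 0.358, -0.001, -0.001]
ft_force: [-0.1, -1.1, 0.1]
gripper_width: 0.0598
finger_force: 0.0
```

send_rows:
  travel:
    - [0,0,0]
    - [0,0,0]
    - [0,0,-0.03]
    - [0,0,-0.07]
    - [0,0,-0.12]
    - [0,0,-0.16]
    - [0,0,-0.18]
    - [0,0,-0.18]
    - [0,0,-0.18]
    - [0,0,-0.18]
  twist: [0,0,0,0,0,0,0,0,0,0]
  grip: [0.65,0.65,0.65,0.65,0.65,0.65,0.65,0.65,0.65,0.65]

```text
time_s: 44.8
tool_pos: [0.4938, 0.302, 0.0788]
ee_rot: [0.935, 0.355, 0.002, 0.0]
ft_force: [0.1, -0.2, 0.5]
gripper_width: 0.0599
finger_force: 0.0
```

Run:
```python
from h import *
a=r.capture("top");b=r.capture("side");s=r.read_state()
print(s["tool_pos"],s["ee_rot"],s["ft_force"],s["gripper_width"])
print("bin",[ (c,atz("top",*c,.028)) for c,_ in blob(a,"black",(385,210,430,305))])
print([(c,q) for c,q in blob(b,"black",(255,190,330,260))], proj("side",[.4925,.3015,.027]),proj("side",[.5818,.2977,.027]))
```

```text
[0.49341433 0.30213046 0.07841006] [9.34638949e-01 3.55594258e-01 1.66006886e-03 4.76102884e-05] [ 0.66011103 -0.78560228  0.04900786] 0.05952598532897765
bin [([409.05, 282.07], array([ 0.43522431, -0.21326137,  0.028     ]))]
[([301.59, 213.3], [297, 208, 10, 12, 96]), ([274.63, 217.11], [270, 212, 10, 12, 98])] [274.61438682 215.89572151] [301.60246778 212.11266991]
```

send_rows:
  travel:
    - [0,0,-0.03]
    - [0,0,-0.055]
    - [0,0,-0.075]
    - [0,0,-0.083]
    - [0,0,-0.087]
    - [0,0,-0.087]
    - [0,0,-0.087]
    - [0,0,-0.087]
    - [0,0,-0.087]
    - [0,0,-0.087]
    - [0,0,-0.087]
    - [0,0,-0.087]
  twist: [0,0,0,0,0,0,0,0,0,0,0,0]
  grip: [0.65,0.65,0.65,0.65,0.65,0.65,0.6,0.5,0.4,0.3,0.3,0.3]

```text
time_s: 46.1
tool_pos: [0.4927, 0.3019, 0.0119]
ee_rot: [0.935, 0.356, 0.001, 0.0]
ft_force: [-0.6, -0.7, 5.8]
gripper_width: 0.0432
finger_force: 15.0
```

send_rows:
  travel:
    - [0,0,0.01]
    - [0,0,0.04]
    - [0,0,0.08]
    - [0,0,0.13]
    - [0,0,0.19]
    - [0,0,0.24]
    - [0,0,0.2667]
    - [0,0,0.2667]
    - [0,0,0.2667]
  twist: [0,0,0,0,0,0,0,0,0]
  grip: [0.3,0.3,0.3,0.3,0.3,0.3,0.3,0.3,0.3]

```text
time_s: 47.0
tool_pos: [0.4915, 0.3015, 0.2103]
ee_rot: [0.935, 0.356, -0.001, -0.0]
ft_force: [-0.2, -1.3, -2.0]
gripper_width: 0.0428
finger_force: 15.0
```

send_rows:
  travel:
    - [0,-0.03,0]
    - [0,-0.08,0]
    - [0,-0.14,0]
    - [0,-0.2,0]
    - [0,-0.26,0]
    - [0,-0.32,0]
    - [0,-0.38,0]
    - [0,-0.44,0]
    - [0,-0.5,0]
    - [0,-0.56,0]
    - [0.001,-0.62,0]
    - [0.002,-0.6637,0]
  twist: [-0.025,-0.055,-0.09,-0.12,-0.15,-0.18,-0.21,-0.24,-0.25,-0.25,-0.25,-0.25]
  grip: [0.3,0.3,0.3,0.3,0.3,0.3,0.3,0.3,0.3,0.3,0.3,0.3]

```text
time_s: 48.2
tool_pos: [0.4918, -0.1978, 0.2084]
ee_rot: [1.0, -0.03, -0.002, -0.001]
ft_force: [-0.1, 0.0, 0.2]
gripper_width: 0.0431
finger_force: 15.0
```

send_rows:
  travel:
    - [0,0,0]
    - [0,0,0]
    - [0,0,-0.03]
    - [0,0,-0.07]
    - [0,0,-0.11]
    - [0,0,-0.15]
    - [0,0,-0.18]
    - [0,0,-0.18]
    - [0,0,-0.18]
    - [0,0,-0.18]
    - [0,0,-0.18]
  twist: [0,0,0,0,0,0,0,0,0,0,0]
  grip: [0.3,0.3,0.3,0.3,0.3,0.3,0.3,0.3,0.3,0.3,0.3]

```text
time_s: 49.3
tool_pos: [0.4947, -0.1964, 0.0779]
ee_rot: [1.0, -0.029, 0.001, 0.001]
ft_force: [0.1, -0.3, -0.5]
gripper_width: 0.0435
finger_force: 15.0
```

Run:
```python
from h import *
a=r.capture("top");s=r.read_state()
print(s["tool_pos"],s["ee_rot"],s["ft_force"],s["gripper_width"])
for c,_ in blob(a,"black",(80,150,270,330)): print(c,atz("top",*c,.027))
cv2.imwrite("pics/t11.png",a)
```

```text
[ 0.49450458 -0.19642693  0.07773136] [ 9.99578842e-01 -2.89909798e-02  1.09019648e-03  6.88448997e-04] [-0.58346591  0.02881761 -0.93063819] 0.04327151700265144
[183.16, 214.07] [0.58146382 0.29747275 0.027     ]
```

send_rows:
  travel:
    - [0,0,-0.02]
    - [0,0,-0.04]
    - [0,0,-0.06]
    - [0,0,-0.073]
    - [0,0,-0.079]
    - [0,0,-0.082]
    - [0,0,-0.083]
    - [0,0,-0.084]
    - [0,0,-0.085]
    - [0,0,-0.0855]
    - [0,0,-0.0855]
    - [0,0,-0.0855]
  twist: [0,0,0,0,0,0,0,0,0,0,0,0]
  grip: [0.3,0.3,0.3,0.3,0.3,0.3,0.3,0.3,0.3,0.3,0.3,0.3]

```text
time_s: 50.55
tool_pos: [0.494, -0.1963, 0.0129]
ee_rot: [1.0, -0.029, 0.0, 0.0]
ft_force: [-1.1, 0.2, 5.4]
gripper_width: 0.0429
finger_force: 15.0
```

send_rows:
  travel:
    - [0,0,0]
    - [0,0,0]
    - [0,0,0]
    - [0,0,0]
    - [0,0,0.04]
    - [0,0,0.1]
    - [0,0,0.16]
    - [0,0,0.22]
    - [0,0,0.2667]
    - [0,0,0.2667]
  twist: [0,0,0,0,0,0,0,0,0,0]
  grip: [0.52,0.56,0.62,0.65,0.65,0.65,0.65,0.65,0.65,0.65]

```text
time_s: 51.55
tool_pos: [0.4965, -0.198, 0.2185]
ee_rot: [1.0, -0.029, 0.005, 0.003]
ft_force: [0.3, -0.5, 0.0]
gripper_width: 0.0596
finger_force: 0.0
```

send_rows:
  travel:
    - [0.008,0.05,0]
    - [0.019,0.11,0]
    - [0.03,0.17,0]
    - [0.041,0.23,0]
    - [0.052,0.29,0]
    - [0.063,0.35,0]
    - [0.074,0.41,0]
    - [0.085,0.47,0]
    - [0.096,0.53,0]
    - [0.106,0.59,0]
    - [0.117,0.65,0]
    - [0.117,0.6581,0]
  twist: [0.03,0.06,0.09,0.12,0.15,0.18,0.21,0.25,0.25,0.25,0.25,0.25]
  grip: [0.65,0.65,0.65,0.65,0.65,0.65,0.65,0.65,0.65,0.65,0.65,0.65]

```text
time_s: 52.75
tool_pos: [0.5803, 0.3019, 0.2099]
ee_rot: [0.934, 0.358, -0.001, -0.001]
ft_force: [-0.1, -0.1, -0.4]
gripper_width: 0.0598
finger_force: 0.0
```

send_rows:
  travel:
    - [0,0,0]
    - [0,0,0]
    - [0,0,-0.03]
    - [0,0,-0.07]
    - [0,0,-0.12]
    - [0,0,-0.16]
    - [0,0,-0.18]
    - [0,0,-0.18]
    - [0,0,-0.18]
    - [0,0,-0.18]
  twist: [0,0,0,0,0,0,0,0,0,0]
  grip: [0.65,0.65,0.65,0.65,0.65,0.65,0.65,0.65,0.65,0.65]

```text
time_s: 53.75
tool_pos: [0.5831, 0.2977, 0.0798]
ee_rot: [0.935, 0.355, 0.002, 0.0]
ft_force: [0.5, 0.7, -0.2]
gripper_width: 0.0599
finger_force: 0.0
```

Run:
```python
from h import *
b=r.capture("side");s=r.read_state()
print(s["tool_pos"],s["ee_rot"],s["ft_force"],s["gripper_width"])
print([(c,q) for c,q in blob(b,"black",(255,190,330,260))], proj("side",[.5818,.2977,.027]))
```

```text
[0.58293604 0.29784224 0.07961348] [9.34661270e-01 3.55533923e-01 1.97840046e-03 1.62335806e-04] [ 0.65189491 -0.23627027  0.63513932] 0.06016926109497296
[([301.52, 213.26], [297, 208, 10, 12, 93])] [301.60246778 212.11266991]
```

send_rows:
  travel:
    - [0,0,-0.03]
    - [0,0,-0.055]
    - [0,0,-0.075]
    - [0,0,-0.084]
    - [0,0,-0.088]
    - [0,0,-0.088]
    - [0,0,-0.088]
    - [0,0,-0.088]
    - [0,0,-0.088]
    - [0,0,-0.088]
    - [0,0,-0.088]
    - [0,0,-0.088]
  twist: [0,0,0,0,0,0,0,0,0,0,0,0]
  grip: [0.65,0.65,0.65,0.65,0.65,0.65,0.6,0.5,0.4,0.3,0.3,0.3]

```text
time_s: 55.0
tool_pos: [0.5819, 0.2977, 0.0119]
ee_rot: [0.935, 0.356, 0.001, 0.0]
ft_force: [-0.4, 0.1, 5.2]
gripper_width: 0.0429
finger_force: 15.0
```

send_rows:
  travel:
    - [0,0,0.01]
    - [0,0,0.04]
    - [0,0,0.08]
    - [0,0,0.13]
    - [0,0,0.19]
    - [0,0,0.24]
    - [0,0,0.2667]
    - [0,0,0.2667]
    - [0,0,0.2667]
  twist: [0,0,0,0,0,0,0,0,0]
  grip: [0.3,0.3,0.3,0.3,0.3,0.3,0.3,0.3,0.3]

```text
time_s: 55.9
tool_pos: [0.5808, 0.2974, 0.2102]
ee_rot: [0.935, 0.356, -0.001, -0.0]
ft_force: [0.1, -0.3, -2.0]
gripper_width: 0.0434
finger_force: 15.0
```

send_rows:
  travel:
    - [0,-0.03,0]
    - [-0.002,-0.08,0]
    - [-0.004,-0.14,0]
    - [-0.006,-0.2,0]
    - [-0.008,-0.26,0]
    - [-0.01,-0.32,0]
    - [-0.012,-0.38,0]
    - [-0.014,-0.44,0]
    - [-0.016,-0.5,0]
    - [-0.018,-0.56,0]
    - [-0.019,-0.62,0]
    - [-0.0196,-0.6635,0]
  twist: [-0.025,-0.055,-0.09,-0.12,-0.15,-0.18,-0.21,-0.24,-0.25,-0.25,-0.25,-0.25]
  grip: [0.3,0.3,0.3,0.3,0.3,0.3,0.3,0.3,0.3,0.3,0.3,0.3]

```text
time_s: 57.1
tool_pos: [0.5647, -0.2021, 0.208]
ee_rot: [1.0, -0.03, -0.002, -0.001]
ft_force: [0.6, 0.7, -0.0]
gripper_width: 0.0431
finger_force: 15.0
```

send_rows:
  travel:
    - [0,0,0]
    - [0,0,0]
    - [0,0,-0.03]
    - [0,0,-0.07]
    - [0,0,-0.11]
    - [0,0,-0.15]
    - [0,0,-0.18]
    - [0,0,-0.18]
    - [0,0,-0.18]
    - [0,0,-0.18]
    - [0,0,-0.18]
  twist: [0,0,0,0,0,0,0,0,0,0,0]
  grip: [0.3,0.3,0.3,0.3,0.3,0.3,0.3,0.3,0.3,0.3,0.3]

```text
time_s: 58.2
tool_pos: [0.5678, -0.2004, 0.078]
ee_rot: [1.0, -0.029, 0.001, 0.001]
ft_force: [-0.2, -0.1, -0.3]
gripper_width: 0.043
finger_force: 15.0
```

send_rows:
  travel:
    - [0,0,-0.02]
    - [0,0,-0.04]
    - [0,0,-0.06]
    - [0,0,-0.073]
    - [0,0,-0.079]
    - [0,0,-0.082]
    - [0,0,-0.083]
    - [0,0,-0.084]
    - [0,0,-0.085]
    - [0,0,-0.0855]
    - [0,0,-0.0855]
    - [0,0,-0.0855]
  twist: [0,0,0,0,0,0,0,0,0,0,0,0]
  grip: [0.3,0.3,0.3,0.3,0.3,0.3,0.3,0.3,0.3,0.3,0.3,0.3]

```text
time_s: 59.4
tool_pos: [0.5671, -0.2004, 0.0129]
ee_rot: [1.0, -0.029, 0.001, 0.0]
ft_force: [-1.4, 1.0, 5.3]
gripper_width: 0.043
finger_force: 15.0
```

Touching down. I'll release, lift and retreat for a final look.

send_rows:
  travel:
    - [0,0,0]
    - [0,0,0]
    - [0,0,0]
    - [0,0,0]
    - [0,0,0.04]
    - [0,0,0.1]
    - [0,0,0.16]
    - [0,0,0.22]
    - [0,0,0.2667]
    - [0,0,0.2667]
  twist: [0,0,0,0,0,0,0,0,0,0]
  grip: [0.52,0.56,0.62,0.65,0.65,0.65,0.65,0.65,0.65,0.65]

```text
time_s: 60.4
tool_pos: [0.5698, -0.2018, 0.219]
ee_rot: [1.0, -0.029, 0.005, 0.003]
ft_force: [-0.2, -0.1, -0.3]
gripper_width: 0.0598
finger_force: 0.0
```

send_rows:
  travel:
    - [-0.03,-0.04,0]
    - [-0.07,-0.08,0]
    - [-0.12,-0.12,0]
    - [-0.16,-0.16,0]
    - [-0.2,-0.2,0]
    - [-0.24,-0.24,0]
    - [-0.28,-0.28,0]
    - [-0.32,-0.32,0]
    - [-0.36,-0.36,0]
    - [-0.42,-0.4,0]
    - [-0.42,-0.4,0]
    - [-0.42,-0.4,0]
  twist: [0,0,0,0,0,0,0,0,0,0,0,0]
  grip: [0.65,0.65,0.65,0.65,0.65,0.65,0.65,0.65,0.65,0.65,0.65,0.65]

```text
time_s: 61.6
tool_pos: [0.2505, -0.5, 0.2108]
ee_rot: [1.0, -0.03, -0.0, -0.001]
ft_force: [1.0, -0.1, 0.0]
gripper_width: 0.0598
finger_force: 0.0
```

Run:
```python
from h import *
a=r.capture("top");s=r.read_state()
print(s["tool_pos"],s["ft_force"],s["time_s"])
cv2.imwrite("pics/fin.png",cv2.resize(a[110:370,100:540],None,fx=1.8,fy=1.8,interpolation=cv2.INTER_CUBIC))
```

```text
[ 0.2516716  -0.49939185  0.21100418] [-0.01906009  1.0209712  -0.15406348] 61.65
```

View pics/fin.png

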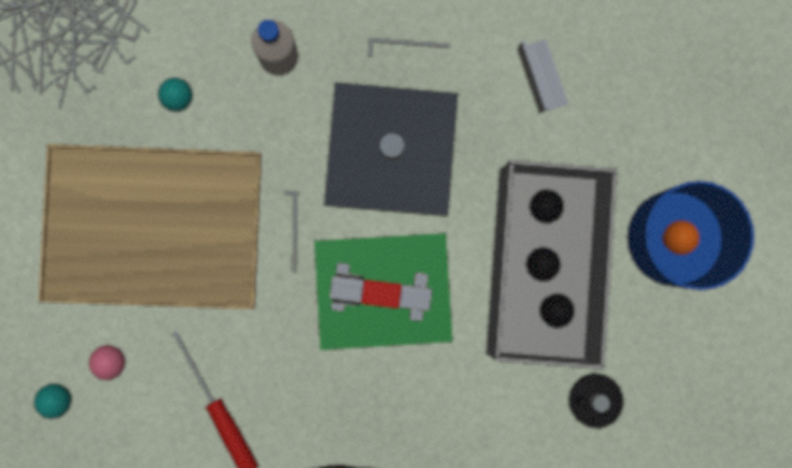

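All three black knobs stand in the bin at (547,206), (543,264) and (557,310). The sample is in the tub at (682,238), the gauge is on its pad at (381,293), the tray is empty and the bystanders are untouched. I'm handing in.

```bash
python3 -c "
from bench import r
print(r.close_job())"
```

```text
the job is handed in; nothing more can be done
None
```

The job is handed in at about 62 s: the sample was gauged on the post, the gauge is back upright on its pad, the sample is in the blue tub, and all three black knobs are in the grey bin.

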